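# Clamp a crystal in its display stand and snap the clear cover on

### The arm

A 7-joint arm with a two-finger parallel gripper is mounted at the origin on a cart in front of the work surface, level with it; the furniture and walls round the work are solid. World frame = base frame: x ahead of the robot, y to its left, z up, the work surface at z = 0. Lengths are in m, angles in rad, forces in N, time in s.
With the tool pointing down it reaches from about 0.4 to 0.9 m from the base axis. Payload 5.6 kg.
Tool frame: the origin (TCP) lies midway between the tips of the shut fingers; the grasp point (between the pads) lies 19 mm behind it; z points along the fingers, y is the line along which they close (so a half turn about z gives the same grasp; the last joint's range is limited). The gripper opens to 92 mm and grips with 3 to 60 N. Pads are 20 mm wide; open, the fingers measure 128 mm over their backs; the gripper's body (75 mm by 189 mm) begins 69 mm behind the grasp point.
Start: joints at [-0.043, 0.468, -0.012, 1.603, 0.006, 1.071, -0.056], TCP at [0.65, -0, 0.215] pointing down, gripper open.
Joint ranges: [-2.53, 2.53], [-0.31, 2.02], [-1.57, 1.55], [0.28, 2.44], [-1.29, 4.43], [0.15, 1.84], [-2.92, 2.92]. Speed limits (rad/s): [2.57, 2.57, 3.14, 3.14, 3.14, 3.14, 3.14].

### API

Orientations are given as a 3x3 rotation matrix whose columns are the frame's x, y, z axes.
In Python, from station import env, effector, solver, viewer, workorder, search_frame, tip_of gives the robot as it stands. Calls block until the motion is done:
- env.reach(position, orientation): joint-space move of the TCP to a pose.
- env.movel(position, frame=None, rate=0.15): straight line of the TCP; frame=None keeps the orientation; rate is the mean speed in m/s.
- env.goto_joints(angles): joint-space move.
- effector.release() and effector.grasp(squeeze=None): open the fingers fully, or close them until they stop; squeeze is the grip in N (None keeps the last).
- env.pause(seconds).
- solver.inverse_kinematics(position, orientation): joint angles nearest the present ones, or None.
- env.sense(): the state.
- viewer.read_camera(name): name is "scene" or "side" or "wrist"; returns (picture, depth): 384x512x3 uint8, red, green, blue; 384x512 float32, m along the optical axis (not along the pixel's ray), 0 where there is no reading.
- viewer.camera_info(name): a dict with "intrinsics" (3x3 intrinsics, pixels), "eye" and "rotation" of the camera in the world; the wrist camera has in their place "T_tool_cam" (4x4, takes a point from camera to tool coordinates, whose origin is the TCP and whose axes are the flange's). Camera axes: x right, y up, looking along -z (the intrinsics and any distortion apply to the point x, -y, -z); pixel columns grow to the right and rows downward; lengths in m; the calibration is good to about 2 mm. A picture is of the moment at which its call begins: read the wrist's pose just before it. camera_info takes no time and is no camera call.
A pose or a line that the arm cannot do raises env.PlanningError and nothing moves.
- workorder.finish_job(): hands the job in; it is judged then, once.
Trained networks look in the newest picture that a camera, given by its name, has taken for a name from the list of things; names that differ only in an ending like _2 or _b are one class to them, and where a whole thing is asked for, a point or a joint stands for the part that bears it (a point fixed in the world has none). Each returns a list of dicts, best first, with "score" (0 to 1); they miss things now and then, are a little off and sometimes report something else, mostly with a low value. They report only what shows in the picture. A call takes as long as a camera call. They do not tell look-alikes from the thing itself.
- search_frame(camera, name): "at" ([x, y, z] in m, in world coordinates, good to about 4 mm: the middle of the surface that is visible of it).
- tip_of(camera, name): "at" ([x, y, z] in m, in world coordinates, good to about 4 mm: a listed point, or the origin of a listed thing).
The state is a dict: "t": time; "joint_positions": joint angles; "joint_velocities": joint speeds; "tau": joint torques, N m; "ee_pos": TCP position; "tcp_rot": TCP orientation; "wrist_force": force on the tool from outside, world axes, zero at the start; "moment": the same for the moment, N m; "gripper_width": finger opening in m; "grasp_force": force on a finger pad.
Only numpy, scipy, OpenCV 4.12 (cv2) and the standard library are available. Lean on these libraries where they do the work, as an engineer would, in place of code of your own. Each camera call takes 0.05 s, during which the arm holds its last target. There are 200 camera calls.

### The job

Get the crystal ready for the shop display: turn the steel sleeve of the stand's chuck clockwise (seen from above) to its stop so that the three jaws close firmly on the standing crystal, then set the clear cover squarely over it and press it down until both orange clips snap over its white rim and it sits fully home. Finish while still holding the cover down, pressing with about 10 newtons, and do not let go; leave everything else on the counter where it stands.

Things in the scene. Friction and masses are not known exactly. Their poses are not given: they have to be found in the camera images.
- stand: Display stand, fixed: dark wood plate 130 x 146 x 7 mm (x, y, z) with a raised square block 89 x 89 mm in its middle, bevelled above z = 14 mm to 83 x 83 mm at its top, z = 26 mm. Origin: centre of the underside, on the counter; z up. Orange spring clips at +y and -y, 44 mm wide along x, up to 33 mm high, 52 to 69 mm from the centre. The crystal's pocket is at the centre.
- chuck_axis (a point): Point on the vertical axis of the chuck, at the stand's centre, at half the sleeve's height (36 mm above the counter). Axes as the stand's.
- sleeve (a joint): Ribbed steel chuck sleeve, a ring 50 mm in diameter, 27 to 45 mm above the counter, clear all round for fingers above z = 26 mm. In rad: 0 = jaws open, grows turned clockwise seen from above, hard stop at 1.22; starts at 0 to 0.3. Friction 0.35 N m, stays where left. It drives the jaws on its top 4.5 mm inward per rad; they touch the crystal at about 1.1 and squeeze it by the stop.
- jaw_a: Chuck jaw A, dark steel block 9 x 10 x 10 mm on top of the sleeve (45.5 to 55.5 mm above the counter, within 25 mm of the axis), at the stand's +x; driven by the sleeve only. Origin: on the axis under the open jaw, slides with it.
- jaw_b: Chuck jaw B, dark steel block 9 x 10 x 10 mm on top of the sleeve (45.5 to 55.5 mm above the counter, within 25 mm of the axis), 120 degrees counter-clockwise from jaw A; driven by the sleeve only. Origin: on the axis under the open jaw, slides with it.
- jaw_c: Chuck jaw C, dark steel block 9 x 10 x 10 mm on top of the sleeve (45.5 to 55.5 mm above the counter, within 25 mm of the axis), 240 degrees counter-clockwise from jaw A; driven by the sleeve only. Origin: on the axis under the open jaw, slides with it.
- crystal: Clear six-sided quartz crystal, loose, standing in the pocket between the jaws: 70 mm tall, 25 mm over its corners, 21.7 mm over its flats, pointed at the top (tip 77 mm above the counter). Origin: on one of its side faces at half height; its own x axis points down along the crystal.
- crystal_tip (a point): Tip of the crystal.
- cover: Clear plastic cover, open below, 0.18 kg, loose on the counter: 98.5 mm square, 3 mm walls (92.5 mm inside: 1.75 mm play all round the stand's block), 79 mm high, inside height 76 mm, white rim 10 mm high round the bottom edge. Origin: centre of the bottom edge plane, z up. Fits with its x along the stand's x, either way round. Home: origin centred, 8 mm above the stand's origin.
- cover_grip (a point): In the wooden grip bar on the cover's top: bar 56 mm along the cover's x, 16 mm across y, 32 mm high. The point is centred, 104 mm above the cover's bottom, 25 mm above its top plate, 7 mm below the bar's top. Axes as the cover's.
- seat: Black rubber strip on the stand under the cover's edge, top 8 mm above the counter; origin as the stand's; fixed. On its way down the cover's rim meets the clips about 14 mm above home; the push needed rises to roughly 7 to 16 N, drops suddenly as the clips snap in over the rim, and rises again when the cover meets this seat.
- clip_left (a joint): Orange spring clip at the stand's +y side, hinged at its foot: 0 = upright (at rest, or snapped over the rim), grows as it is pushed outward, 0.15 to 0.3 as the rim passes. In rad.
- clip_right (a joint): Orange spring clip at the stand's -y side, hinged at its foot: 0 = upright (at rest, or snapped over the rim), grows as it is pushed outward, 0.15 to 0.3 as the rim passes. In rad.
- stapler: Blue stapler, 135 x 36 x 42 mm; stands by, leave it alone. Origin: centre of its underside.
- tape_dispenser: Black tape dispenser, 153 x 48 x 88 mm; stands by, leave it alone. Origin: centre of its underside.
- pen_pot: White pot with pens, 80 x 88 x 153 mm; stands by, leave it alone. Origin: centre of its underside.
- candle: Striped candle, 48 mm diameter, 65 mm high; stands by, leave it alone. Origin: centre of its underside.
- tin: Round tin with a teal lid, 62 mm diameter, 22 mm high; stands by, leave it alone. Origin: centre of its underside.
Not all that is in view belongs to the job. There is more than one size of the crystal; the one meant has the size given above.

How it is judged:
On the way, in this order (a step that is already met when the one before it is completed fails the run):
1. the sleeve is turned home and all three jaws grip the upright crystal, the cover still off (value of joint sleeve above 1.15 rad and contact force between each of jaw_a, jaw_b, jaw_c and crystal above 1 N and angle between the x axis of crystal and the z axis of stand, either way round below 0.06 rad and horizontal distance between cover and stand above 0.05 m), for 0.2 s.
2. the cover sits home with both clips snapped over its rim, the crystal still clamped (value of joint sleeve above 1.15 rad and contact force between each of jaw_a, jaw_b, jaw_c and crystal above 1 N and angle between the x axis of crystal and the z axis of stand, either way round below 0.06 rad and z of cover in the frame of stand below 0.0105 m and horizontal distance between cover and stand below 0.004 m and angle between the z axis of cover and the z axis of stand, either way round below 0.03 rad and value of joint each of clip_left, clip_right below 0.05 rad), for 0.2 s.
At the end, for the whole second after the job is handed in: Sleeve past 1.15 rad, each jaw on the upright crystal (>1 N, 0.06 rad); cover home (bottom at most 2.5 mm above the seat, centred within 4 mm, level within 0.03 rad), both clips in (<0.05 rad); robot still on the cover, which presses the seat with over 5 N (all of step 2 and contact force between cover and seat above 5 N and contact force between any of the fingers, the arm and cover above 2 N); the arm keeps its last pose, push and grip.
It fails at once if a bystander is pushed away or knocked over (over 30 mm) (distance of any of stapler, tape_dispenser, pen_pot, candle, tin from where it was at the start of the episode above 0.03 m).
It also fails if it takes over 64 s, if anything falls off the work surface, if the arm or the gripper's body presses on something with over 40 N, if the wrist force passes 120 N, or if a joint passes its speed limit or range.

## Working session

There is one attempt and no reset: what is moved stays moved. The work goes in short steps, each a Python script; the robot and the scene stay as the last script left them, time stands still between calls to the robot, and variables do not carry over. Pictures are saved under pics/ and viewed, at most 10 in all, crops included, and the job is handed in when it is done.

```bash
ls; mkdir -p pics; python3 - <<'E'
from station import *
import cv2,numpy as np
s=env.sense();print(s['t'],s['gripper_width'],s['ee_pos'],s['wrist_force'])
ims=[]
for c in("scene","side","wrist"):
    p,d=viewer.read_camera(c);np.savez(f"pics/{c}0.npz",p=p,d=d)
    cv2.imwrite(f"pics/{c}0.png",cv2.resize(p[:,:,::-1],(800,600)))
    i=viewer.camera_info(c);print(c,{k:np.round(v,4).tolist() for k,v in i.items() if not isinstance(v,str)})
    for n in("chuck_axis","cover","cover_grip","crystal_tip","stand","jaw_a","jaw_b","jaw_c","crystal"):
        print(n,[(np.round(r['at'],3).tolist(),round(r['score'],2)) for r in tip_of(c,n)][:3])
print(env.sense()['t'])
E
```

```text
pics
0.0 0.09215444179561649 [ 6.49408434e-01 -7.86219900e-05  2.13638743e-01] [-0.65396781 -0.48848204  0.34480864]
scene {'intrinsics': [[356.5894, 0.0, 255.7536], [0.0, 356.5894, 190.8778], [0.0, 0.0, 1.0]], 'eye': [0.1246, 0.5253, 0.6658], 'rotation': [[-0.7435, 0.4609, -0.4845], [-0.6685, -0.4955, 0.5546], [0.0155, 0.7362, 0.6766]]}
chuck_axis [([0.478, 0.257, 0.036], 0.74), ([0.461, 0.258, 0.043], 0.55)]
cover []
cover_grip [([0.501, -0.009, 0.1], 0.86)]
crystal_tip [([0.592, 0.207, 0.097], 0.77), ([0.47, 0.254, 0.076], 0.43)]
stand [([0.469, 0.253, 0.001], 0.57)]
jaw_a [([0.468, 0.258, 0.043], 0.6), ([0.47, 0.257, 0.045], 0.56), ([0.473, 0.253, 0.046], 0.39)]
jaw_b [([0.468, 0.258, 0.043], 0.6), ([0.47, 0.257, 0.045], 0.56), ([0.473, 0.253, 0.046], 0.39)]
jaw_c [([0.468, 0.258, 0.043], 0.6), ([0.47, 0.257, 0.045], 0.56), ([0.473, 0.253, 0.046], 0.39)]
crystal [([0.586, 0.214, 0.053], 0.71), ([0.464, 0.255, 0.043], 0.66), ([0.664, -0.188, 0.003], 0.2)]
side {'intrinsics': [[384.1732, 0.0, 256.6267], [0.0, 384.1732, 193.4336], [0.0, 0.0, 1.0]], 'eye': [-0.0097, 0.7927, 0.7138], 
[... 373 characters left out ...]
0.472, 0.259, 0.046], 0.55), ([0.474, 0.252, 0.048], 0.48)]
jaw_b [([0.472, 0.259, 0.046], 0.55), ([0.474, 0.252, 0.048], 0.48)]
jaw_c [([0.472, 0.259, 0.046], 0.55), ([0.474, 0.252, 0.048], 0.48)]
crystal [([0.586, 0.218, 0.05], 0.89), ([0.497, -0.004, 0.002], 0.57), ([0.463, 0.259, 0.046], 0.41)]
wrist {'intrinsics': [[340.6491, 0.0, 255.5175], [0.0, 340.6491, 190.9483], [0.0, 0.0, 1.0]], 'T_tool_cam': [[-0.0001, 0.9714, 0.2374, 0.0667], [1.0, 0.0002, -0.0005, -0.0007], [-0.0005, 0.2374, -0.9714, -0.1694], [0.0, 0.0, 0.0, 1.0]]}
chuck_axis []
cover [([0.497, -0.008, -0.001], 0.67)]
cover_grip [([0.498, -0.003, 0.105], 0.56)]
crystal_tip []
stand []
jaw_a []
jaw_b []
jaw_c []
crystal []
1.5
```

View pics/scene0.png

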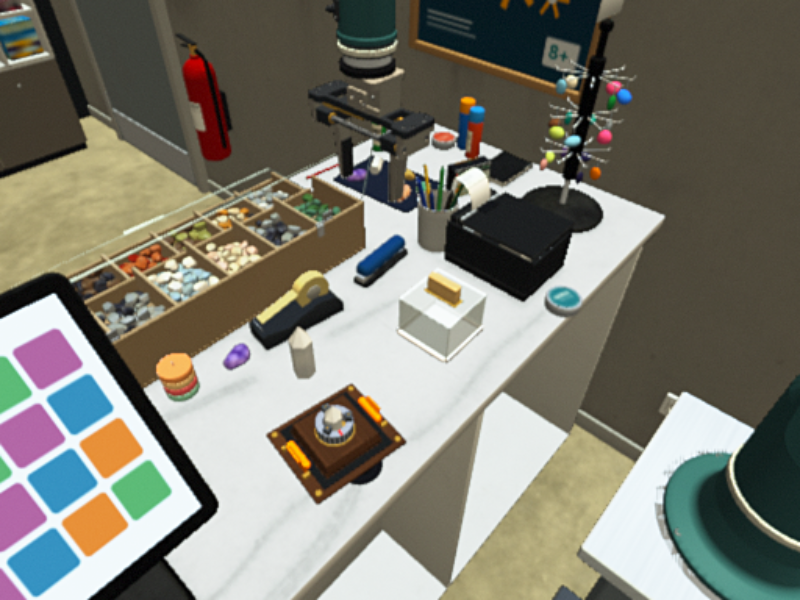

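View pics/wrist0.png

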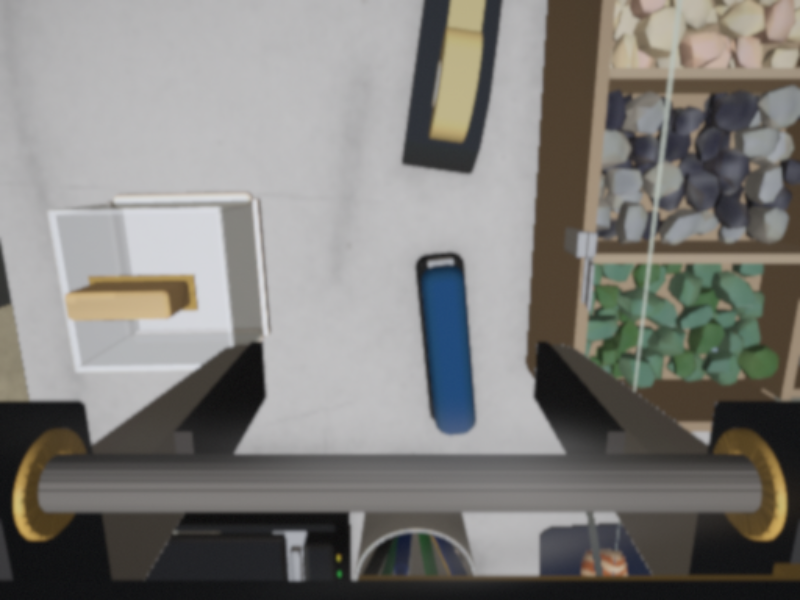

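The scene picture (800x600) shows the stand at about (337,435), with clips at (300,455) and (370,408). The cover is at (442,315) with its bar at (444,290), and the decoy crystal is at (302,352). The wrist view shows the cover bar at (130,297). Next I'll measure from above with the wrist camera.

```bash
cat > h.py <<'E'
from station import *
import cv2,numpy as np
def Rz(a):  # tool down, tool y (closing axis) at world angle a
    y=np.array([np.cos(a),np.sin(a),0]);z=np.array([0,0,-1.]);return np.column_stack([np.cross(y,z),y,z])
def shot(c="wrist",name=None):
    s=env.sense();p,d=viewer.read_camera(c);i=viewer.camera_info(c)
    if c=="wrist":
        T=np.eye(4);T[:3,:3]=s['tcp_rot'];T[:3,3]=s['ee_pos'];T=T@i['T_tool_cam'];R,e=T[:3,:3],T[:3,3]
    else: R,e=np.array(i['rotation']),np.array(i['eye'])
    K=np.array(i['intrinsics']);v,u=np.mgrid[:384,:512]
    P=np.stack([(u-K[0,2])/K[0,0]*d,-(v-K[1,2])/K[1,1]*d,-d],-1)@R.T+e
    P[d==0]=np.nan
    if name: cv2.imwrite(f"pics/{name}.png",cv2.resize(p[:,:,::-1],(800,600)))
    return p,P,d
def mask(p,lo,hi): return cv2.inRange(cv2.cvtColor(p,cv2.COLOR_RGB2HSV),np.array(lo),np.array(hi))>0
def rect(Q): return cv2.minAreaRect(Q[:,:2].astype(np.float32)*1000)
E
python3 - <<'E'
from h import *
R=Rz(0)
for k,(x,y) in enumerate([(0.47,0.25),(0.49,0.22)]):
    env.reach([x,y,0.26],R); env.pause(.2)
    p,P,d=shot(name=f"st{k}")
    m=mask(p,(5,170,120),(22,255,255))&(P[...,2]>0.015)&(P[...,2]<0.045)&(np.hypot(P[...,0]-.472,P[...,1]-.257)<.09)
    n,l,st,c=cv2.connectedComponentsWithStats(m.astype(np.uint8))
    for j in range(1,n):
        if st[j,4]>40: Q=P[l==j];print(st[j],np.median(Q,0),Q[:,2].max(),rect(Q))
    print([(np.round(r['at'],4),r['score']) for r in tip_of("wrist","chuck_axis")+tip_of("wrist","crystal_tip")])
    T=P[(P[...,2]>.023)&(P[...,2]<.0275)&(np.hypot(P[...,0]-.472,P[...,1]-.257)<.07)&~m];print("blocktop",rect(T),T.shape)
    np.savez(f"pics/st{k}.npz",p=p,P=P)
env.reach([0.5,-0.005,0.3],R);env.pause(.2)
p,P,d=shot(name="cov")
m=(P[...,2]>0.095)&(P[...,2]<.125)&(np.hypot(P[...,0]-.5,P[...,1]+.005)<.06)
Q=P[m];print(Q.shape,rect(Q),Q[:,2].max()); t=Q[Q[:,2]>Q[:,2].max()-.006];print(rect(t))
np.savez("pics/cov.npz",p=p,P=P)
print([(np.round(r['at'],4),r['score']) for r in tip_of("wrist","cover")+tip_of("wrist","cover_grip")],env.sense()['t'])
E
```

```text
[251 100  29  10 187] [0.48125408 0.31943407 0.0288086 ] 0.03266221198846464 ((481.47955322265625, 318.9519348144531), (7.745826244354248, 32.77080154418945), 80.70995330810547)
[245 104  40  13 110] [0.48019989 0.31053158 0.02305651] 0.02628746447775243 ((480.705322265625, 311.8324890136719), (7.457441329956055, 46.39964294433594), 79.4594955444336)
[231 197  38  12 156] [0.46265038 0.20308551 0.02290671] 0.026000889671401628 ((462.7849426269531, 201.3715362548828), (9.933698654174805, 46.50337600708008), 85.04659271240234)
[237 205  25   8 118] [0.46206386 0.19491526 0.02751521] 0.03231221808423923 ((462.1275329589844, 195.1705322265625), (4.53021764755249, 29.822765350341797), 80.84675598144531)
[(array([0.4703, 0.2515, 0.0363]), 0.84), (array([0.5979, 0.2052, 0.102 ]), 0.81), (array([0.4704, 0.2604, 0.0741]), 0.79), (array([0.476, 0.256, 0.048]), 0.58)]
blocktop ((471.7665100097656, 255.8271484375), (126.33158874511719, 84.07769012451172), 81.08907318115234) (3660, 3)
[236  74  28  11 203] [0.48154046 0.31887198 0.02896484] 0.03309207838070055 ((482.1397705078125, 318.931640625),
[... 519 characters left out ...]
195.09930419921875), (4.751062870025635, 29.281295776367188), 80.94770050048828)
[(array([0.47  , 0.2556, 0.0367]), 0.81), (array([ 0.7052,  0.3494, -0.0065]), 0.6), (array([0.5999, 0.2042, 0.1011]), 0.83), (array([0.4733, 0.2586, 0.0784]), 0.61)]
blocktop ((471.8970031738281, 256.6929016113281), (125.04206848144531, 84.3666000366211), 80.99898529052734) (3941, 3)
(843, 3) ((498.2012023925781, -3.6689882278442383), (55.044246673583984, 16.187583923339844), 0.1169821172952652) 0.11210889118448758
((498.1916198730469, -3.9459409713745117), (55.03167724609375, 15.760200500488281), 0.2970816493034363)
[(array([ 0.5008, -0.005 ,  0.001 ]), 0.69), (array([ 0.5003, -0.0038,  0.1055]), 0.94)] 4.9167
```

View pics/st0.png

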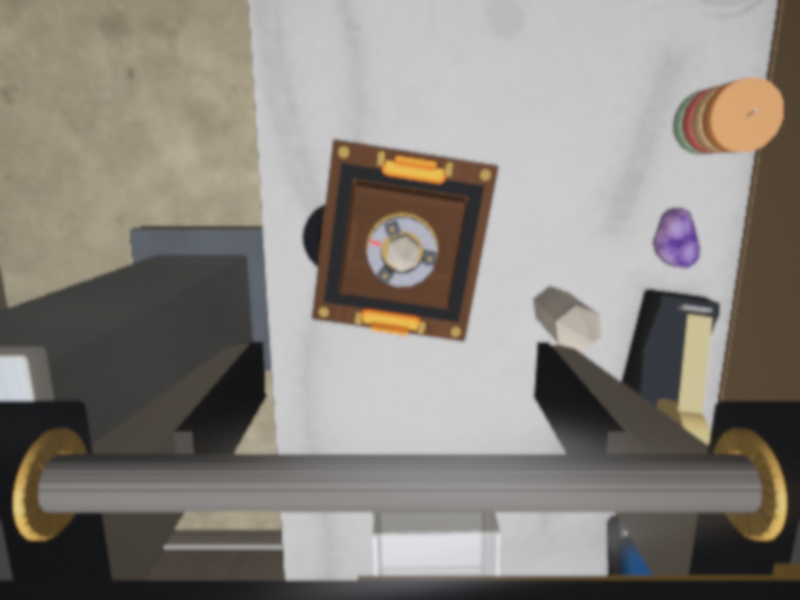

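View pics/cov.png

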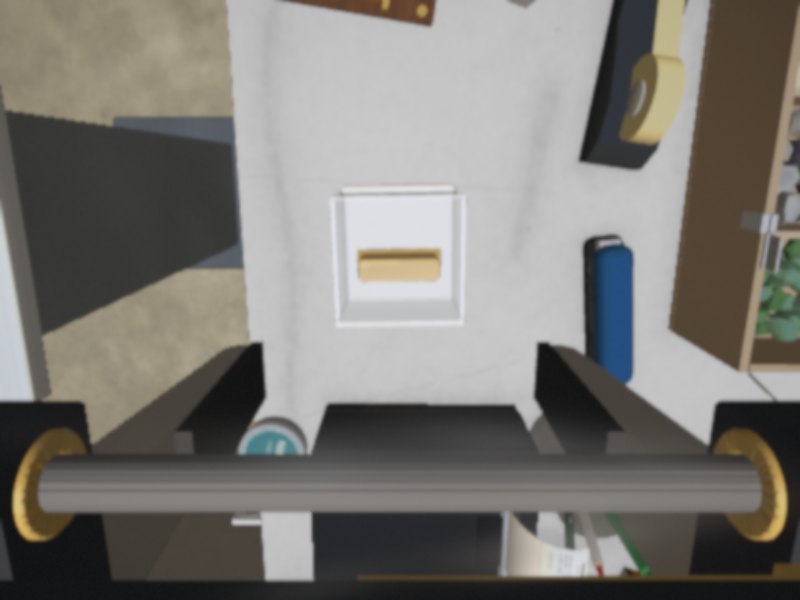

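The stand centre is at about (0.4718, 0.2568) with yaw about -9°, from the clips at pixels (413,170) and (390,322). The cover bar is at pixel (398,266), which is world (0.498, -0.004) with yaw about 0. Next: turn the sleeve.

```bash
cat >> h.py <<'E'
C=np.array([.4718,.2568]);Y=np.deg2rad(-9)
def st(tag):
    s=env.sense();print(tag,'t%.2f'%s['t'],np.round(s['ee_pos'],4),'ang%.1f'%np.rad2deg(np.arctan2(s['tcp_rot'][1][1],s['tcp_rot'][0][1])),'F',np.round(s['wrist_force'],1),'M',np.round(s['moment'],2),'w%.4f g%.1f'%(s['gripper_width'],s['grasp_force']),'q7 %.2f'%s['joint_positions'][6]);return s
E
python3 - <<'E'
from h import *
a0=Y+np.deg2rad(45)
for a in (45,0,-45): print(a,np.round(solver.inverse_kinematics([*C,.03],Rz(Y+np.deg2rad(a))),2))
env.reach([*C,.14],Rz(a0));st('above')
env.movel([*C,.035]);s=st('low')
z=.0295+(.035-s['ee_pos'][2])
env.movel([*C,z],rate=.05);st('at')
effector.grasp(50);st('grip')
for k in range(1,4):
    env.movel([*C,z],Rz(a0-np.deg2rad(8*k)));st(k)
E
```

```text
45 [-0.43  0.56 -0.17  1.99  0.15  0.61 -0.07]
0 [-0.46  0.55 -0.12  1.99  0.11  0.6  -0.82]
-45 [-0.52  0.55 -0.05  2.    0.04  0.6  -1.54]
above t6.09 [0.4732 0.2554 0.1408] ang35.8 F [-0.1 -0.2  1.4] M [ 0.03  0.01 -0.02] w0.0917 g0.0 q7 -0.03
low t6.94 [0.4726 0.2569 0.0358] ang36.0 F [-1.3 -0.2  0.2] M [ 0.08 -0.07 -0.03] w0.0915 g0.0 q7 -0.07
at t7.22 [0.4719 0.2568 0.029 ] ang36.0 F [ 0.4  0.2 -0.1] M [ 0.06 -0.02  0.01] w0.0918 g0.0 q7 -0.07
grip t7.94 [0.4718 0.2568 0.0287] ang36.0 F [-1.1 -0.7  0.5] M [-0.01 -0.04 -0.01] w0.0491 g50.0 q7 -0.07
1 t8.23 [0.4719 0.2569 0.0287] ang28.1 F [0.3 0.4 0. ] M [ 0.09 -0.14 -0.34] w0.0491 g50.0 q7 -0.18
2 t8.53 [0.4721 0.2569 0.0287] ang20.2 F [ 1.3  0.8 -1. ] M [ 0.14 -0.3  -0.37] w0.0489 g50.0 q7 -0.29
3 t8.82 [0.4722 0.257  0.0288] ang12.2 F [ 2.1 -0.2 -1. ] M [ 0.13 -0.48 -0.36] w0.0489 g50.0 q7 -0.40
```

```bash
python3 - <<'E'
from h import *
a0=Y+np.deg2rad(45); z=.0287
for d in [32,40,48,54,58,62,66,69,72,75,78]:
    env.movel([*C,z],Rz(a0-np.deg2rad(d)));s=st(d)
    if abs(s['moment'][2])>1.6: break
env.pause(.3);st('end')
E
```

```text
32 t9.11 [0.4723 0.257  0.0288] ang4.2 F [ 4.   1.9 -2.4] M [ 0.24 -0.75 -0.34] w0.0487 g50.0 q7 -0.51
40 t9.40 [0.4725 0.257  0.0288] ang-3.8 F [ 5.   1.  -4.9] M [ 0.26 -1.06 -0.32] w0.0492 g50.0 q7 -0.62
48 t9.69 [0.4726 0.2569 0.0288] ang-11.8 F [ 6.   1.2 -4.3] M [ 0.32 -1.14 -0.26] w0.0489 g50.0 q7 -0.73
54 t9.95 [0.4728 0.2569 0.0288] ang-17.8 F [ 6.1  1.7 -4.6] M [ 0.19 -1.21 -0.19] w0.0493 g50.0 q7 -0.81
58 t10.20 [0.4728 0.2568 0.0287] ang-21.7 F [ 5.9  1.1 -5.1] M [ 0.22 -1.22  0.13] w0.0490 g50.0 q7 -0.87
62 t10.45 [0.4729 0.2569 0.0288] ang-25.5 F [ 6.3  0.3 -5.2] M [ 0.1  -1.34  0.98] w0.0489 g50.0 q7 -0.92
66 t10.70 [0.4731 0.2571 0.0289] ang-29.5 F [ 6.4  0.7 -4.3] M [ 0.12 -1.38  1.1 ] w0.0489 g50.0 q7 -0.97
69 t10.95 [0.4735 0.2575 0.029 ] ang-32.4 F [ 7.5  1.3 -4.1] M [ 0.32 -1.53  1.25] w0.0487 g50.0 q7 -1.02
72 t11.20 [0.4734 0.2571 0.0291] ang-35.5 F [ 6.3  1.4 -2.5] M [ 0.09 -1.49  1.11] w0.0487 g50.0 q7 -1.06
75 t11.45 [0.4733 0.2569 0.0292] ang-38.4 F [ 6.1  0.  -3.3] M [-0.15 -1.42  1.46] w0.0490 g50.0 q7 -1.10
78 t11.70 [0.4733 0.2568 0.0292] ang-41.4 F [ 6.3 -0.5 -1.1] M [-0.21 -1.35  1.48] w0.0489 g50.0 q7 -1.14
end t12.00 [0.4733 0.2568 0.0292] ang-41.4 F [ 5.7 -0.7 -1.4] M [-0.18 -1.33  1.51] w0.0487 g50.0 q7 -1.14
```

```bash
python3 - <<'E'
from h import *
effector.release();st('rel')
env.movel([*C,.14],rate=.25)
env.reach([.47,.25,.2],Rz(0));env.pause(.2);st('v')
p,P,d=shot()
np.savez("pics/st2.npz",p=p,P=P)
def crop(p,P):
    m=(np.hypot(P[...,0]-C[0],P[...,1]-C[1])<.035); v,u=np.nonzero(m)
    return cv2.resize(p[v.min():v.max(),u.min():u.max(),::-1],(390,390),interpolation=cv2.INTER_CUBIC)
z=np.load("pics/st0.npz")
cv2.imwrite("pics/cmp.png",np.hstack([crop(z['p'],z['P']),crop(p,P)]))
for q,W in((z['p'],z['P']),(p,P)):
    m=(mask(q,(0,110,100),(6,255,255))|mask(q,(172,110,100),(180,255,255)))&(np.hypot(W[...,0]-C[0],W[...,1]-C[1])<.032)
    Q=W[m];c=Q.mean(0);print(len(Q),c,np.rad2deg(np.arctan2(c[1]-C[1],c[0]-C[0])))
E
```

```text
rel t12.77 [0.4717 0.2568 0.0287] ang-42.0 F [ 0.6 -0.2 -0.1] M [ 0.04  0.06 -0.05] w0.0922 g0.0 q7 -1.14
v t14.24 [0.4694 0.2498 0.1989] ang-0.0 F [-0.4 -1.   0.8] M [ 0.02  0.07 -0.02] w0.0920 g0.0 q7 -0.53
3 [0.45263732 0.26338604 0.04429659] 161.03261306299297
9 [0.46760594 0.27720144 0.04590855] 101.61682088808666
```

View pics/cmp.png

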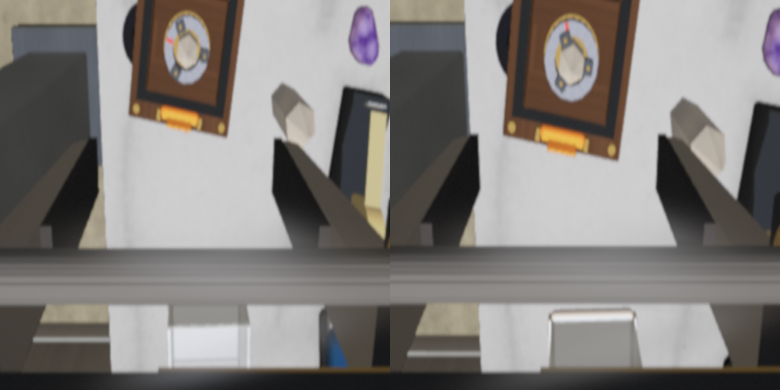

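The right half of the comparison shows the jaws on the crystal. The red sleeve mark moved from (168,40) on the left half to (567,25) on the right half, about 59°, so the sleeve is near its stop. I'll check this with a second, firmer turn.

```bash
python3 - <<'E'
from h import *
a0=Y+np.deg2rad(0); z=.0292
env.reach([*C,.13],Rz(a0));env.movel([*C,z],rate=.12)
effector.grasp(60);st('grip')
for d in [3,6,10,15,20]:
    env.movel([*C,z],Rz(a0-np.deg2rad(d)));s=st(d)
    if abs(s['moment'][2])>2.2: break
effector.release()
env.movel([*C,.14],rate=.25)
env.reach([.47,.25,.2],Rz(0));env.pause(.2);st('v')
q,W,d=shot()
m=(mask(q,(0,110,100),(6,255,255))|mask(q,(172,110,100),(180,255,255)))&(np.hypot(W[...,0]-C[0],W[...,1]-C[1])<.032)
Q=W[m];c=Q.mean(0);print(len(Q),c,np.rad2deg(np.arctan2(c[1]-C[1],c[0]-C[0])))
Q=W[(np.hypot(W[...,0]-C[0],W[...,1]-C[1])<.013)&(W[...,2]>.06)];print('tip',Q[Q[:,2].argmax()],Q.mean(0))
E
```

```text
grip t16.39 [0.4726 0.2567 0.0293] ang-9.0 F [ 3.2 -1.  -0.5] M [-0.03 -0.55 -0.02] w0.0488 g60.0 q7 -0.65
3 t16.64 [0.4728 0.2573 0.0294] ang-11.8 F [ 4.8  0.8 -3. ] M [ 0.22 -0.95  1.21] w0.0487 g60.0 q7 -0.69
6 t16.89 [0.473  0.2578 0.0294] ang-14.7 F [ 6.1  2.  -4.4] M [ 0.4  -1.11  1.68] w0.0490 g60.0 q7 -0.73
10 t17.14 [0.473  0.2576 0.0295] ang-18.7 F [ 6.2  0.6 -2.9] M [ 0.26 -1.18  1.36] w0.0487 g60.0 q7 -0.79
15 t17.39 [0.4733 0.2577 0.0296] ang-23.8 F [ 5.   1.2 -2.7] M [ 0.25 -1.2   1.14] w0.0489 g60.0 q7 -0.86
20 t17.64 [0.4735 0.2576 0.0298] ang-28.8 F [ 5.7  0.7 -1.8] M [ 0.17 -1.25  1.09] w0.0489 g60.0 q7 -0.93
v t19.73 [0.4692 0.2497 0.1983] ang-0.1 F [ 0.5 -0.3 -0.4] M [ 0.02 -0.    0.03] w0.0915 g0.0 q7 -0.52
8 [0.46744158 0.27788078 0.04539371] 101.68123304420314
tip [0.47662587 0.26858361 0.31348619] [0.47167809 0.26179387 0.16921734]
```

```bash
python3 - <<'E'
from h import *
def stand(tag):
    q,W,d=shot(name=tag)
    dx=W[...,:2]-C; loc=dx@np.array([[np.cos(Y),-np.sin(Y)],[np.sin(Y),np.cos(Y)]])
    T=W[(np.abs(W[...,2]-.025)<.0025)&(np.abs(loc[...,0])<.048)&(np.abs(loc[...,1])<.048)]
    print(tag,'block',rect(T),len(T))
    m=mask(q,(5,170,120),(22,255,255))&(W[...,2]>.0215)&(W[...,2]<.0345)&(np.abs(loc[...,0])<.03)&(np.abs(loc[...,1])>.045)&(np.abs(loc[...,1])<.075)
    A=rect(W[m&(loc[...,1]>0)]);B=rect(W[m&(loc[...,1]<0)])
    print('clips',A,B,(np.array(A[0])+B[0])/2, np.rad2deg(np.arctan2(*(np.array(B[0])-A[0])[::1]))%180-180)
env.reach([.47,.25,.24],Rz(0));env.pause(.2);stand('sA')
env.reach([.47,.256,.24],Rz(np.deg2rad(81)));env.pause(.2);stand('sB')
env.reach([.5,-.004,.26],Rz(np.pi/2));env.pause(.2);st('v')
p,P,d=shot(name="covB")
m=(P[...,2]>0.095)&(P[...,2]<.125)&(np.hypot(P[...,0]-.5,P[...,1]+.005)<.06)
Q=P[m];t=Q[Q[:,2]>np.percentile(Q[:,2],98)-.005];print(rect(Q),rect(t),Q[:,2].max(),env.sense()['t'])
E
```

```text
sA block ((471.86529541015625, 257.0564880371094), (84.14176940917969, 84.553955078125), 80.92829895019531) 3756
clips ((480.885009765625, 315.7825622558594), (14.249041557312012, 46.07038879394531), 80.82219696044922) ((462.72052001953125, 198.84567260742188), (12.657065391540527, 45.80877685546875), 81.249267578125) [471.80276489 257.31411743] -171.17047731557966
sB block ((471.3727722167969, 256.3236999511719), (84.5758285522461, 83.82183074951172), 81.08470153808594) 3631
clips ((480.0867004394531, 314.79693603515625), (13.774996757507324, 46.54450607299805), 82.75296783447266) ((461.604248046875, 197.78700256347656), (13.569993019104004, 46.620670318603516), 79.66043090820312) [470.84547424 256.2919693 ] -171.0239337052484
v t23.01 [ 0.5001 -0.0025  0.2598] ang90.1 F [-0.2 -1.   0.4] M [ 0.07 -0.05  0.05] w0.0917 g0.0 q7 1.52
((498.20562744140625, -4.592147350311279), (56.324859619140625, 15.559382438659668), 0.31020641326904297) ((498.2421569824219, -4.583555698394775), (56.251708984375, 15.542596817016602), 0.31020641326904297) 0.11175650954013011 23.0583
```

View pics/sB.png

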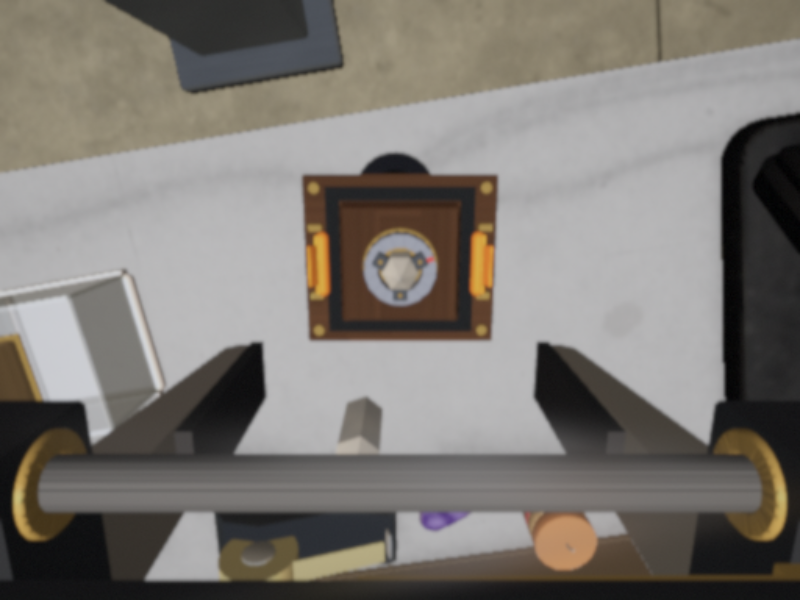

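The rotated view shows the stand square in the picture, centred near (400,262), with all three jaws on the crystal. Next: pick up the cover.

```bash
python3 - <<'E'
from h import *
r=np.deg2rad;g=[.4986,-.0045]
env.movel([*g,.15],Rz(r(90.3)),rate=.2)
env.movel([*g,.086],rate=.12);env.pause(.3);st('at')
effector.grasp(60);st('grip')
env.movel([*g,.12],rate=.1);env.pause(.2);st('lift')
env.movel([*g,.21],rate=.2)
env.movel([.4721,.2563,.21],Rz(r(81.3)),rate=.2);env.pause(.3);st('over')
for c in("scene","side"):
    p,P,d=shot(c,"over_"+c)
E
```

```text
at t24.74 [ 0.499  -0.0045  0.0866] ang90.3 F [-1.2  0.1 -0.5] M [ 0.1  -0.07 -0.02] w0.0916 g0.0 q7 1.54
grip t25.88 [ 0.4985 -0.0045  0.0859] ang90.3 F [-0.2 -0.1 -1.1] M [ 0.09 -0.05  0.01] w0.0155 g60.0 q7 1.54
lift t26.57 [ 0.4981 -0.0045  0.1193] ang90.3 F [-0.2  0.8 -0.9] M [ 0.06 -0.05  0.06] w0.0156 g60.0 q7 1.54
over t28.93 [0.4723 0.2558 0.2101] ang81.3 F [-1.   0.  -0.8] M [ 0.1  -0.06 -0.04] w0.0157 g60.0 q7 0.83
```

View pics/over_side.png

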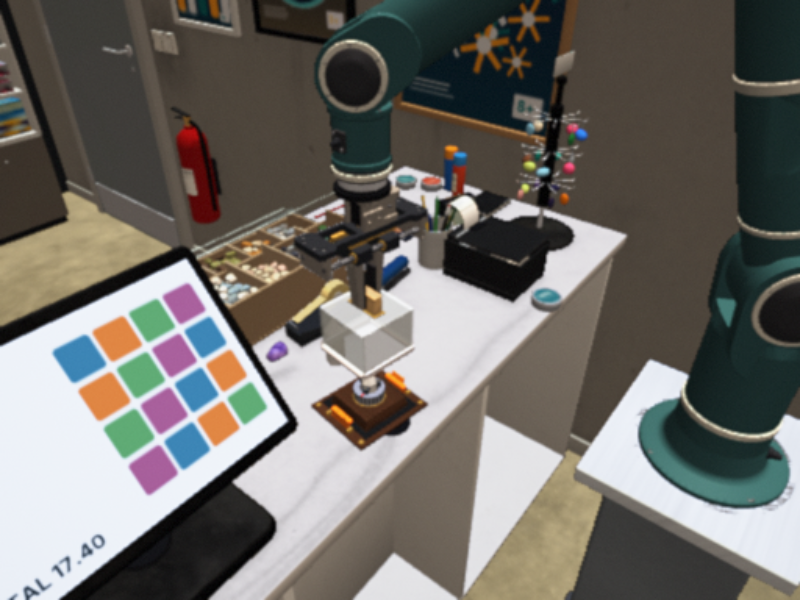

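The side view shows the cover held level at (367,330), straight above the stand at (370,410). Next: lower it step by step while watching the force.

```bash
python3 - <<'E'
from h import *
r=np.deg2rad;g=[.4720,.2564];R=Rz(r(81.0))
env.movel([*g,.125],R,rate=.1);env.pause(.2);st('pre')
for z in [.116,.112,.109,.107,.105,.103,.101]:
    env.movel([*g,z],R,rate=.03);s=st(z)
    if s['wrist_force'][2]>22 or np.hypot(*s['wrist_force'][:2])>12: break
E
```

```text
pre t30.23 [0.4724 0.2566 0.1257] ang81.0 F [ 0.1  0.3 -1.8] M [ 0.07 -0.05  0.01] w0.0153 g60.0 q7 0.81
0.116 t30.68 [0.4718 0.2563 0.1157] ang81.0 F [-0.3 -0.  -2. ] M [ 0.11 -0.09 -0.01] w0.0156 g60.0 q7 0.81
0.112 t30.96 [0.4719 0.2563 0.1118] ang81.0 F [-0.3 -0.5 -1.9] M [ 0.07 -0.06 -0.02] w0.0156 g60.0 q7 0.81
0.109 t31.21 [0.4719 0.2563 0.1088] ang81.0 F [-0.1  0.6 -0.9] M [ 0.08 -0.03 -0.  ] w0.0157 g60.0 q7 0.81
0.107 t31.46 [0.4723 0.2563 0.1074] ang81.0 F [-1.3 -0.6  3.1] M [-0.22  0.12  0.06] w0.0157 g60.0 q7 0.81
0.105 t31.71 [0.4728 0.2567 0.1059] ang81.0 F [-1.  -1.1  6.8] M [-0.22  0.15 -0.07] w0.0157 g60.0 q7 0.81
0.103 t31.96 [0.473  0.2567 0.1039] ang81.0 F [ 0.1 -1.7  5.8] M [-0.29  0.02 -0.05] w0.0156 g60.0 q7 0.81
0.101 t32.21 [0.4729 0.2564 0.1014] ang81.0 F [ 0.9 -1.4  2.1] M [-0.24 -0.49  0.02] w0.0155 g60.0 q7 0.81
```

```bash
python3 - <<'E'
from h import *
r=np.deg2rad;g=[.4724,.2564];R=Rz(r(81.0))
for z in [.099,.097,.095,.0935,.092,.091,.090,.089,.088,.087]:
    env.movel([*g,z],R,rate=.03);env.pause(.1);s=st(z)
    if s['wrist_force'][2]>20 or (z<.0945 and s['wrist_force'][2]>9): break
E
```

```text
0.099 t32.56 [0.4723 0.2562 0.0983] ang81.0 F [ 2.5 -0.6 -5.4] M [-0.1  -0.97  0.02] w0.0156 g60.0 q7 0.81
0.097 t32.91 [0.4717 0.2561 0.0961] ang81.0 F [  3.1   0.6 -11.8] M [ 0.1  -0.81  0.  ] w0.0159 g60.0 q7 0.81
0.095 t33.26 [0.4717 0.2564 0.0949] ang81.0 F [-0.5  0.4 -6. ] M [-0.04  0.05 -0.03] w0.0155 g60.0 q7 0.81
0.0935 t33.61 [0.4728 0.2565 0.094 ] ang81.0 F [-0.4 -0.7  0.4] M [-0.23  0.06 -0.04] w0.0157 g60.0 q7 0.81
0.092 t33.96 [0.4729 0.2564 0.0939] ang81.0 F [-4.3 -3.6 13.3] M [-0.68  0.89  0.01] w0.0156 g60.0 q7 0.81
```

It snapped in (the force reversed) and the cover is now on the seat. I'll trim to about 10 N and check.

```bash
python3 - <<'E'
from h import *
env.movel([.4726,.2564,.0923],Rz(np.deg2rad(81.0)),rate=.03);env.pause(.4);st('hold')
p,P,d=shot("scene");cv2.imwrite("pics/fin.png",cv2.resize(p[225:345,150:290,::-1],(700,600),interpolation=cv2.INTER_CUBIC))
env.pause(.3);st('hold')
E
```

```text
hold t34.61 [0.4729 0.2563 0.0939] ang81.0 F [-3.5 -3.4 10.6] M [-0.62  0.87 -0.04] w0.0155 g60.0 q7 0.81
hold t34.96 [0.4729 0.2564 0.0939] ang81.0 F [-4.5 -3.  11.4] M [-0.7   0.84 -0.05] w0.0153 g60.0 q7 0.81
```

View pics/fin.png

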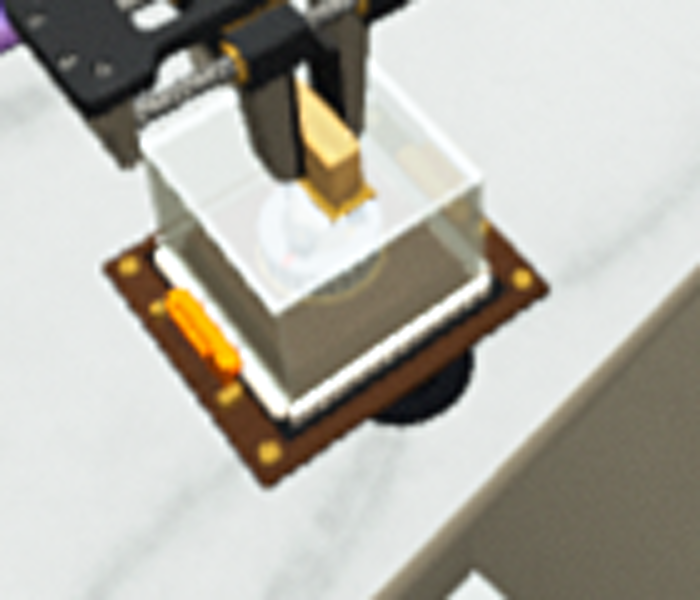

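The close-up shows the cover level on the seat, with its rim all round at (290,410) and the near clip over the rim at (205,335). The far clip is hidden, but the pull-down force of about 12 N and the home height fit both clips being in. Handing in.

```bash
python3 - <<'E'
from h import *
print(workorder.finish_job())
E
```

```text
the job is handed in; nothing more can be done
None
```

I handed the job in after about 35 s with the crystal clamped and the sleeve at its stop. The cover is home on the seat, held down with about 11 N, but the far clip was hidden from view, so I judged it snapped in from the force drop and the home height.

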